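# Divert the valve balls into the wash pan

## Robot

A 6-joint arm with a two-finger parallel gripper is mounted at the origin on the work surface. World frame = base frame: x ahead of the robot, y to its left, z up, the work surface at z = 0. Lengths are in m, angles in degrees, forces in N, time in s.
With the tool pointing down it reaches from about 0.35 to 0.875 m from the base axis. Payload 4.2 kg.
Tool frame: the origin (TCP) lies between the finger pads; the fingertips stand 14 mm ahead of it and the grasp point (between the pads) lies 5 mm behind it (r.tcp_to_tips is the distance from the TCP to the fingertips, in m); y points along the fingers, x is the direction in which the jaws open and shut, and the axes are right-handed (so a half turn about y gives the same grasp; the last joint's range is limited). The gripper opens to 87 mm and grips with 3 to 60 N. Pads are 19 mm wide; open, the fingers measure 117 mm over their backs; the gripper's body (75 mm by 190 mm) begins 51 mm behind the grasp point.
Start: joints at [-51.646, 22.042, 0.453, 0, -68.411, -14.817], TCP at [0.25, -0.573, 0.237] pointing down, gripper open.
Joint ranges: [-179.83, 179.83], [-69.29, 118.12], [-61.27, 80.66], [-181.25, 117.63], [-171.15, -9.14], [-177.46, 177.46]. Speed limits (degrees/s): [159.86, 159.86, 180, 180, 180, 180].

## Interface

Orientations are given as a 3x3 rotation matrix whose columns are the frame's x, y, z axes.
In Python, from station import sense, optics, ticket, r gives the robot as it stands.
- The arm moves only by the tool carry_out, never from a script. Its argument "steps" is a list that holds one entry, the list of rows, each a list of 6 numbers: the shift along the world's x, y, z in cm, then the turn, a rotation vector about the world's x, y, z in rad. A call has 1 to 20 rows; each row is the pose to reach, as a shift and turn from the pose commanded when the call began; what a row does not reach only later rows make up. A row lasts 1/8 s, in which the tool goes at most 62.5 mm and 10.7 degrees, less where a joint would pass 70% of its speed; a pose out of reach is approached as far as the arm can. A call with a gripper value outside its range is refused whole. "fingers" is the closure in counts, from 0 (fully open) to 255 (shut), set as the call begins (left out, the last holds). The fingers move at their own pace and stop on an object; the grip force is fixed at half the most. Time passes only in rows, so rows that repeat a pose let the fingers close. It gives the time, the measured TCP pose, the force and the opening at its end, in the units of the state.
- sense(): the state, without advancing time (a new reading comes with each control period).
- optics.capture(name): name is "scene" or "top"; returns a dict with "image" (420x560x3 uint8, red, green, blue), "fov_y" (degrees; the focal length in pixels is half the picture's height over the tangent of half this angle, whatever the lens; pixels are square), "cx", "cy" (the principal point, pixels), "k1" (the pictures are not rectified: a ray, as slopes to the right and down, at radius r is drawn at 1 + k1 r^2 times it, then the intrinsics apply), "rvec" (rotation vector, rad) and "tvec" (3), from world to camera coordinates, as OpenCV has them. Camera axes: x right, y down, z forward; pixel columns grow to the right and rows downward; lengths in m; the calibration is good to about 2 mm. A picture is of the moment at which its call begins. There is no depth.
- ticket.finish_job(): hands the job in, once; it reports no verdict.
The state is a dict: "time_s": time; "joints": joint angles; "joint_velocities": joint speeds; "effort": joint torques, N m; "tcp_pos": TCP position; "ee_rot": TCP orientation; "wrist_force": force on the tool from outside, world axes, zero at the start; "moment": the same for the moment, N m; "gripper_width": opening from 0.0 (shut) to 1.0 (fully open).
Only numpy, scipy, OpenCV 4.12 (cv2) and the standard library are available. Lean on these libraries where they do the work, as an engineer would, in place of code of your own. Each camera call takes 0.05 s, during which the arm holds its last target.

## Task

Swing the flap of the two-way chute fully over so that it opens the way to the round steel pan and shuts off the way to the square crate. Then pick up the scoop by its handle, keep it level until it is over the top end of the chute, and tip it there so that all three steel balls run down the chute into the round pan. Stand the empty scoop upright on the bench again, and leave the flap where you set it.

Things in the scene. Friction and masses are not known exactly. Their poses are not given: they have to be found in the camera images.
- flap_post (a point): Black upright post, 14 mm across, the flap's handle. Point: on its axis, 22 mm below its top and 31 mm above the chute's walls. Frame: x along the flap from the hinge to the free end (up the chute), z along the hinge axis, which leans 0.24 rad from vertical, down the chute. The hinge axis lies 75 mm behind this point along -x. It moves with about 1 N here and stays where it is left.
- flap (a joint): Angle (rad) of the flap, a steel plate 100 mm long and 34 mm high. 0: along the middle of the chute. Positive: free end swung to the chute's +y side, which shuts the +y exit and sends parts to the -y exit; negative the other way round. Stops at +0.72 and -0.72, the free end in a recess of the side wall, behind a step; starts near the middle.
- intake (a point): Point on the floor of the sheet-metal chute's upper end, midway between its side walls: pour here. Frame: level; +x points up the chute, z up. Parts run to -x, down a slope of 0.24 rad, then to an exit on +y or on -y. Here it is 128 mm above the bench, 124 mm wide inside, walls 35 mm high; end wall 56 mm to +x, the flap's free end 63 mm or more to -x.
- pan_in (a point): Centre of the inner floor of the round steel pan (144 mm across the rim, 50 mm high), which stands under one of the two slots at the chute's lower end: its y in the intake's frame is about +85 or -85 mm. A square blue crate of about the same size stands under the other.
- scoop_grip (a point): Middle of the scoop's black handle bar, 105 mm above its underside. Bar 16 mm thick (x), 20 mm high, 72 mm long (y), a thin strap down to the scoop at each end; pinch it across x. Frame: z up, open mouth to -x. The scoop is a steel tray 130 mm long (x), 72 mm wide (y), walls 60 mm high, 0.25 kg.
- scoop_lip (a point): Middle of the lip of the scoop's mouth, 65 mm to -x of the handle point and 67 mm below it; same frame. The scoop's floor rises 0.25 rad towards the lip, so the balls stay at the back while it is level and roll out over the lip when the mouth is tipped down by more than about 0.4 rad (0.7 to 0.8 is good).
- ball0_center (a point): Centre of steel ball 1 of 3, 20 mm across, 33 g, lying at the back of the scoop at the start.
- ball1_center (a point): Centre of steel ball 2 of 3, 20 mm across, 33 g, lying at the back of the scoop at the start.
- ball2_center (a point): Centre of steel ball 3 of 3, 20 mm across, 33 g, lying at the back of the scoop at the start.
Mind the look-alikes: they are no part of the job. Leave any orange look-alike of the part that bears pan_in alone.

How it is judged (in metres and radians):
On the way:
1. the flap is fully over (more than 0.54 rad) to the side that opens the way to the pan, while all three balls are still in the scoop (((y of pan_in in the frame of intake above 0 m and value of joint flap below -0.54 rad) or (y of pan_in in the frame of intake below 0 m and value of joint flap above 0.54 rad)) and distance between each of ball0_center, ball1_center, ball2_center and scoop_grip below 0.115 m), for 0.2 s.
At the end, for the whole second after the job is handed in: All three balls lie in the round pan (within 70 mm of its middle, under 40 mm above its floor), the flap is still over by more than 0.54 rad to the side that opens the way to the pan, and the scoop stands upright (within 0.17 rad) on the bench, handle middle 95 to 115 mm up (((y of pan_in in the frame of intake above 0 m and value of joint flap below -0.54 rad) or (y of pan_in in the frame of intake below 0 m and value of joint flap above 0.54 rad)) and horizontal distance between each of ball0_center, ball1_center, ball2_center and pan_in below 0.07 m and z of each of ball0_center, ball1_center, ball2_center in the frame of pan_in below 0.04 m and angle between scoop_grip's own z axis and vertical below 0.17 rad and height (world z) of scoop_grip between 0.095 and 0.115 m); the robot touches nothing.
It fails at once if the scoop is tipped by more than 0.35 rad with a ball in it while its handle is more than 0.16 m, seen from above, from the intake point at the chute's top end (angle between scoop_grip's own z axis and vertical above 0.35 rad and horizontal distance between scoop_grip and intake above 0.16 m and distance between any of ball0_center, ball1_center, ball2_center and scoop_grip below 0.11 m).
It also fails if it takes over 61 s, if anything falls off the work surface, if the arm or the gripper's body presses on something with over 40 N, if the wrist force passes 120 N, or if a joint passes its speed limit or range.

## Working session

There is one attempt and no reset: what is moved stays moved. The work goes in short steps, Python scripts to look and compute and a tool call to move; the robot and the scene stay as the last step left them, time stands still between calls to the robot, and variables do not carry over. Pictures are saved under pics/ and viewed, and the job is handed in when it is done.

Besides the shell and the picture viewer there is one more tool, called after "Call:" by a JSON object that holds its "op" and its "data". carry_out: Moves the arm, as the interface text tells. Its arguments: {"type":"object","properties":{"steps":{"type":"array","items":{"type":"array","items":{"type":"array","items":{"type":"number"}}}},"fingers":{"type":"number"}},"required":["steps"]}

```bash
mkdir -p pics; ls
python3 - <<'E'
from station import sense,optics,r
import cv2,pickle
s=sense();print(s['time_s'],s['tcp_pos'],s['ee_rot'],s['gripper_width'])
d={}
for n in("scene","top"):
    c=optics.capture(n);d[n]=c
    cv2.imwrite(f"pics/{n}0.png",c["image"][:,:,::-1])
    print(n,{k:v for k,v in c.items() if k!="image"})
pickle.dump(d,open("c0.pkl","wb"))
E
```

```text
pics
0.0 [ 0.24936775 -0.57245903  0.23543699] [[-3.99147407e-01 -9.93754955e-04 -9.16886230e-01]
 [ 9.16884060e-01  1.99842301e-03 -3.99148628e-01]
 [ 2.22898247e-03 -9.99997509e-01  1.13492714e-04]] 0.9996720891502143
scene {'fov_y': 57.13561367732215, 'cx': 274.81449467208023, 'cy': 211.4447415413459, 'k1': -0.06831187142204037, 'rvec': array([ 1.42525276,  2.35790409, -0.717771  ]), 'tvec': array([ 0.2435773 , -0.28202152,  1.31764803])}
top {'fov_y': 46.571813844531135, 'cx': 284.4080736813502, 'cy': 208.72429556587068, 'k1': 0.0184582466288603, 'rvec': array([ 2.20760319, -2.14377534,  0.08970545]), 'tvec': array([-0.03174205,  0.47564417,  1.39782815])}
```

View pics/scene0.png

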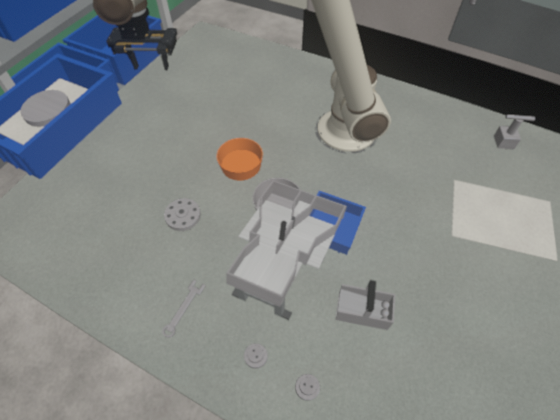

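View pics/top0.png

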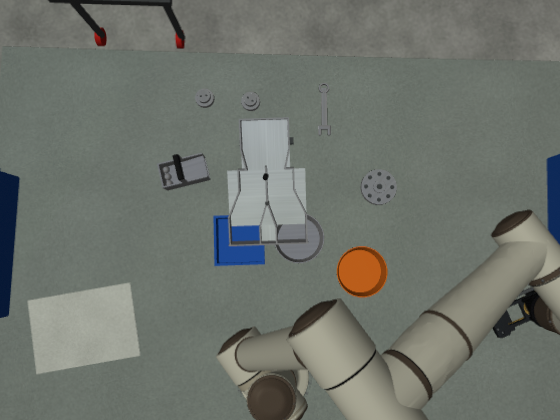

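```bash
cat > h.py <<'E'
import numpy as np,cv2,pickle
def proj(c,P):
    P=np.atleast_2d(np.asarray(P,float))
    R,_=cv2.Rodrigues(c['rvec']);q=P@R.T+c['tvec'];xy=q[:,:2]/q[:,2:]
    r2=(xy**2).sum(1,keepdims=True);f=210/np.tan(np.radians(c['fov_y'])/2)
    return xy*(1+c['k1']*r2)*f+[c['cx'],c['cy']]
def ray(c,uv):
    f=210/np.tan(np.radians(c['fov_y'])/2)
    d=(np.asarray(uv,float)-[c['cx'],c['cy']])/f;x=d.copy()
    for _ in range(30): x=d/(1+c['k1']*(x@x))
    R,_=cv2.Rodrigues(c['rvec']);return -R.T@c['tvec'],R.T@np.array([x[0],x[1],1])
def atz(c,uv,z):
    o,d=ray(c,uv);return o+d*(z-o[2])/d[2]
def tri(c1,u1,c2,u2):
    o1,d1=ray(c1,u1);o2,d2=ray(c2,u2)
    A=np.c_[d1,-d2];t=np.linalg.lstsq(A,o2-o1,rcond=None)[0]
    a=o1+t[0]*d1;b=o2+t[1]*d2;return (a+b)/2,np.linalg.norm(a-b)
def crop(c,x0,y0,x1,y1,s,fn,pts=None):
    im=cv2.resize(c['image'][y0:y1,x0:x1,::-1],None,fx=s,fy=s,interpolation=cv2.INTER_CUBIC)
    if pts is not None:
        for p in pts: cv2.circle(im,tuple(int(v) for v in ((p-[x0,y0]+.5)*s)),3,(0,0,255),1)
    cv2.imwrite(fn,im)
E
python3 - <<'E'
from h import *
d=pickle.load(open('c0.pkl','rb'))
crop(d['top'],150,100,330,270,4,'pics/t1.png')
crop(d['scene'],210,170,410,330,4,'pics/s1.png')
E
```

```text
(no output)
```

View pics/t1.png

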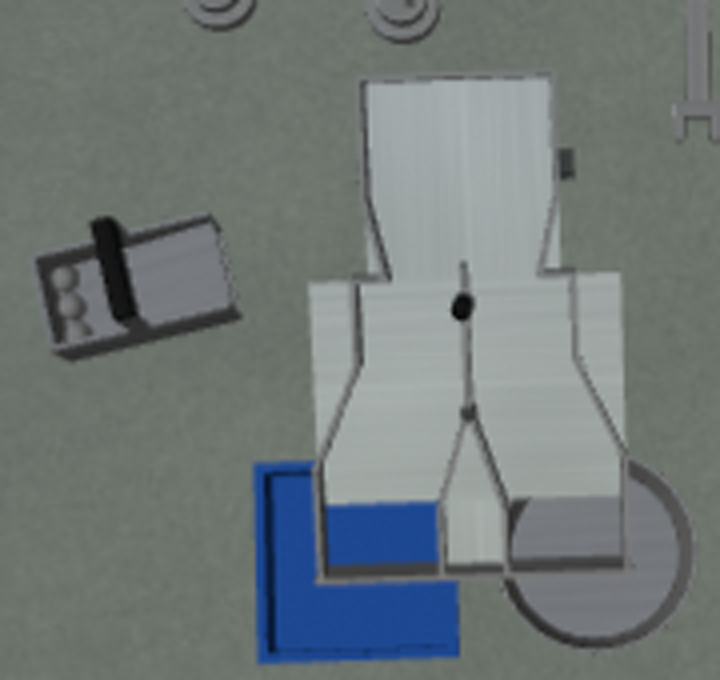

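View pics/s1.png

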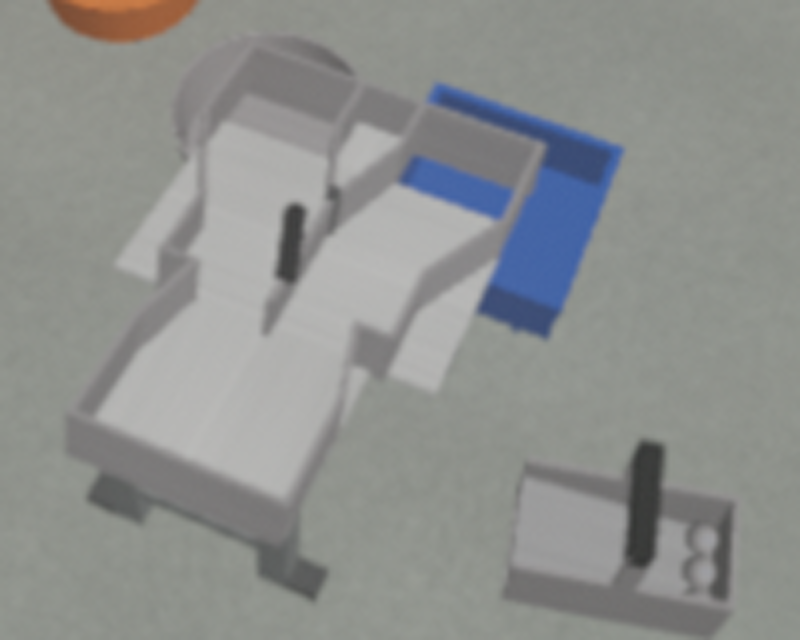

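Run:
```python
from h import *
d=pickle.load(open('c0.pkl','rb'));T,S=d['top'],d['scene']
t=lambda u,v:((u+.5)/4-.5+150,(v+.5)/4-.5+100)
s=lambda u,v:((u+.5)/4-.5+210,(v+.5)/4-.5+170)
for n,a,b in [("endL(+y)",(362,79),(293,500)),("endR",(550,76),(72,416)),
 ("step L",(387,279),(385,333+0)),("postTop",(464,299),(294,210)),("flap tip top",(464,262),(268,297)),("hinge top",(468,408),(335,190)),
 ("scoop back L",(38,260),(735,500)),("scoop back R",(62,357),(728,612)),("scoop mouth top",(213,216),(527,465)),("scoop mouth bot",(240,316),(507,580)),
 ("handle end far",(103,222),(651,448)),("handle end near",(127,316),(640,558)),
 ("ball1",(65,277),(704,537)),("ball2",(69,304),(698,571)),
 ("low wall right",(624,562),(255,45)),("low wall left",(322,577),(541,143))]:
    p,e=tri(T,t(*a),S,s(*b));print(n,p.round(4),round(e*1000,1))
```

```text
endL(+y) [0.6937 0.1075 0.1762] 6.2
endR [ 0.7028 -0.0191  0.1691] 1.2
step L [0.5659 0.0957 0.1379] 18.9
postTop [0.5468 0.0337 0.1994] 3.9
flap tip top [0.5796 0.0355 0.1514] 1.3
hinge top [0.4838 0.0314 0.132 ] 3.3
scoop back L [0.573  0.3186 0.1499] 1.1
scoop back R [ 0.5364  0.3614 -0.0863] 6.1
scoop mouth top [0.6058 0.2071 0.1468] 7.0
scoop mouth bot [ 0.5764  0.2224 -0.1044] 1.8
handle end far [0.5903 0.2652 0.1996] 1.5
handle end near [ 0.5599  0.2927 -0.0093] 1.1
ball1 [0.5722 0.3159 0.0875] 1.3
ball2 [0.5635 0.3274 0.0206] 1.8
low wall right [ 0.3848 -0.0774  0.1024] 2.2
low wall left [0.3686 0.1282 0.1005] 2.9
```

```bash
cat > fit.py <<'E'
from h import *
from scipy.optimize import least_squares
d=pickle.load(open('c0.pkl','rb'));T,S=d['top'],d['scene']
t=lambda u,v:np.array(((u+.5)/4-.5+150,(v+.5)/4-.5+100))
s=lambda u,v:np.array(((u+.5)/4-.5+210,(v+.5)/4-.5+170))
Ry=lambda a:np.array([[np.cos(a),0,np.sin(a)],[0,1,0],[-np.sin(a),0,np.cos(a)]])
Rz=lambda a:np.array([[np.cos(a),-np.sin(a),0],[np.sin(a),np.cos(a),0],[0,0,1]])
if __name__=="__main__":
    # chute: slope frame, x up slope, z normal
    sl=.24
    def cm(p,q): return (Rz(p[2])@(Ry(-sl)@np.array(q).T)).T+[p[0],p[1],.128]
    xe=.056/np.cos(sl)
    obs=[(T,t(362,79),(xe+.001,.063,.035)),(T,t(550,76),(xe+.001,-.063,.035)),(S,s(293,500),(xe+.001,.063,.035)),(S,s(72,416),(xe+.001,-.063,.035)),]
    # low outer wall corners unknown length L, half-width W
    def res(p):
        r=[]
        for c,u,q in obs: r+=list(proj(c,cm(p,q))[0]-u)
        for c,u,sg in [(T,t(624,562),-1),(T,t(322,577),1),(S,s(255,45),-1),(S,s(541,143),1)]:
            q=cm(p,(p[3],sg*p[4],.035)); r+=list(proj(c,q)[0]-u)
        # hinge+post: hinge top (xh,0,h), post top = on flap angle a at 75 mm from hinge, z .035+.031+.022
        a=p[6]; q=cm(p,(p[5]+.075*np.cos(a),.075*np.sin(a),.088))
        for c,u in [(T,t(464,299)),(S,s(294,208))]: r+=list(proj(c,q)[0]-u)
        q=cm(p,(p[5]+.1*np.cos(a),.1*np.sin(a),p[7]))
        for c,u in [(T,t(464,262)),(S,s(268,297))]: r+=list(proj(c,q)[0]-u)
        return r
    f=least_squares(res,[.64,.04,0,-.27,.1,-.163,0,.034],loss='soft_l1')
    print(f.x.round(4));print(np.array(res(f.x)).reshape(-1,2).round(1))
    p=f.x;print("post pt",cm(p,(p[5]+.075*np.cos(p[6]),.075*np.sin(p[6]),.066)),"hinge",cm(p,(p[5],0,.066)))
    np.save('chute.npy',p)
    # scoop: grip frame, pose x,y,yaw, z=.105
    def sm(p,q): return (Rz(p[2])@np.array(q).T).T+[p[0],p[1],.105]
    so=[(T,t(38,260),(.065,-.036,-.045)),(T,t(62,357),(.065,.036,-.045)),
     (S,s(735,500),(.065,.036,-.045)),(S,s(730,608),(.065,-.036,-.045)),
     (S,s(527,465),(-.065,.036,-.045)),(S,s(507,580),(-.065,-.036,-.045)),(T,t(213,216),(-.065,-.036,-.045)),(T,t(240,316),(-.065,.036,-.045)),
     (T,t(103,222),(0,-.036,.01)),(T,t(127,316),(0,.036,.01)),(S,s(651,445),(0,.036,.01)),(S,s(640,556),(0,-.036,.01)) ]
    g=least_squares(lambda p:np.concatenate([proj(c,sm(p,q))[0]-u for c,u,q in so]),[.58,.29,3.4],loss='soft_l1')
    print(g.x.round(4));print(g.fun.reshape(-1,2).round(1))
    # both yaw signs
    np.save('scoop.npy',g.x)
    g=least_squares(lambda p:np.concatenate([proj(c,sm(p,q))[0]-u for c,u,q in so]),[.58,.29,1.7],loss='soft_l1');print(g.x,g.cost)
    print("pan center",atz(T,t(597,555),.05))
E
python3 fit.py
```

```text
[ 0.6496  0.042   0.0641 -0.2743  0.1036 -0.1623 -0.0226  0.0397]
[[-1.3  0.3]
 [-0.3 -0.6]
 [-1.3  0.2]
 [ 0.6 -1.3]
 [ 0.1  1.2]
 [-0.2  0.1]
 [-0.4  0.3]
 [-0.9  0.7]
 [-0.6  1.7]
 [-0.4  1.1]
 [-0.1 -0. ]
 [-0.4 -0.1]]
post pt [0.54935447 0.03385526 0.1713455 ] hinge [0.47656352 0.03088659 0.15352236]
[0.5763 0.2746 1.8516]
[[-1.7 -1.6]
 [-1.9 -1.5]
 [ 0.2 -1.8]
 [ 0.1 -0.2]
 [-1.  -2.8]
 [ 0.5 -3.6]
 [-1.  -1.8]
 [-1.8 -2.6]
 [-0.  -1.5]
 [ 0.1  0.2]
 [-0.9 -2.1]
 [-0.5 -0.4]]
[0.57630351 0.27460631 1.85159906] 17.14295970665634
pan center [ 0.39082593 -0.06132386  0.05      ]
```

```bash
cat > f2.py <<'E'
from fit import *
so=[(T,t(38,260),(.065,-.036),0),(T,t(62,357),(.065,.036),0),(S,s(735,500),(.065,.036),0),(S,s(730,608),(.065,-.036),0),
 (S,s(527,465),(-.065,.036),1),(S,s(507,580),(-.065,-.036),1),(T,t(213,216),(-.065,-.036),1),(T,t(240,316),(-.065,.036),1),
 (T,t(103,222),(0,-.036),2),(T,t(127,316),(0,.036),2),(S,s(651,445),(0,.036),2),(S,s(640,556),(0,-.036),2)]
def pt(p,q,k): return Rz(p[2])@np.array([*q,0])+[p[0],p[1],p[3+k]]
g=least_squares(lambda p:np.concatenate([proj(c,pt(p,q,k))[0]-u for c,u,q,k in so]),[.58,.28,1.85,.06,.06,.11],loss='soft_l1')
print(g.x.round(4));print(g.fun.reshape(-1,2).round(1))
E
python3 f2.py
```

```text
[0.5741 0.2762 1.854  0.046  0.0358 0.107 ]
[[-1.   0.1]
 [-1.2 -0.1]
 [-0.3 -0.2]
 [-0.4  1. ]
 [-1.4  0.7]
 [ 0.2 -0.7]
 [-0.2  0.6]
 [-1.  -0.6]
 [-0.  -0.2]
 [ 0.1  1.4]
 [-0.6 -1.2]
 [-0.1  0.2]]
```

Call:
{"op": "carry_out", "data": {"steps": [[[3,6,2],[6,12,3],[9,18,3],[12,24,3],[15,30,3],[18,36,3],[21,42,3],[24,48,3],[27,54,3],[30,60.7,3],[30,60.7,3],[30,60.7,3],[30,60.7,3],[30,60.7,3]]], "fingers": 167}}

```text
$.steps[0][0]: bad value
```

Call:
{"op": "carry_out", "data": {"steps": [[[3,6,2,0,0,0],[6,12,3,0,0,0],[9,18,3,0,0,0],[12,24,3,0,0,0],[15,30,3,0,0,0],[18,36,3,0,0,0],[21,42,3,0,0,0],[24,48,3,0,0,0],[27,54,3,0,0,0],[30,60.7,3,0,0,0],[30,60.7,3,0,0,0],[30,60.7,3,0,0,0],[30,60.7,3,0,0,0],[30,60.7,3,0,0,0]]], "fingers": 167}}

```text
time_s: 1.85
tcp_pos: [0.5491, 0.033, 0.2666]
ee_rot: [[-0.398, -0.0, -0.917], [0.917, -0.0, -0.398], [0.0, -1.0, 0.0]]
wrist_force: [-0.5, 0.5, -0.0]
gripper_width: 0.339
```

```bash
cat > look.py <<'E'
import sys
from h import *
from station import sense,optics
n=sys.argv[1];s=sense();print(s['time_s'],s['tcp_pos'].round(4),s['wrist_force'].round(2),s['gripper_width'])
print(s['ee_rot'].round(3).tolist(),s['joints'])
d={k:optics.capture(k) for k in("scene","top")};pickle.dump(d,open(f'c{n}.pkl','wb'))
im=[cv2.resize(d[k]['image'][y0:y0+170,x0:x0+200,::-1],None,fx=2,fy=2,interpolation=cv2.INTER_CUBIC) for k,x0,y0 in(("scene",210,160),("top",150,100))]
im=[cv2.resize(i,None,fx=1,fy=1) for i in im]
cv2.imwrite(f'pics/L{n}.png',np.hstack(im))
E
python3 look.py 1
```

```text
1.85 [0.5491 0.033  0.2666] [-0.45  0.51 -0.04] 0.33863924420424407
[[-0.398, -0.0, -0.917], [0.917, -0.0, -0.398], [0.0, -1.0, 0.0]] [ 2.03239980e+01  1.35625812e+01 -7.37256311e+00 -9.39417101e-04
 -6.90838619e+01 -8.68669776e+01]
```

View pics/L1.png

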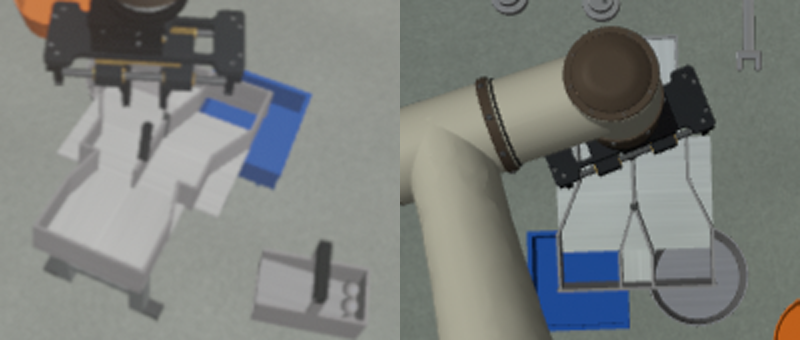

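Call:
{"op": "carry_out", "data": {"steps": [[[0,0,-4,0,0,0],[0,0,-7,0,0,0],[0,0,-9.3,0,0,0],[0,0,-9.3,0,0,0],[0,0.6,-9.3,0,0,0],[-0.1,1.2,-9.3,0,0,0],[-0.2,1.8,-9.3,0,0,0],[-0.4,2.4,-9.3,0,0,0],[-0.6,3.0,-9.3,0,0,0],[-0.8,3.6,-9.4,0,0,0],[-1.1,4.2,-9.4,0,0,0],[-1.5,4.8,-9.5,0,0,0],[-1.9,5.3,-9.5,0,0,0],[-2.3,5.8,-9.5,0,0,0],[-2.3,5.8,-9.5,0,0,0],[-2.3,5.8,-9.5,0,0,0]]]}}

```text
time_s: 3.95
tcp_pos: [0.5268, 0.0912, 0.1713]
ee_rot: [[-0.399, 0.0, -0.917], [0.917, -0.002, -0.399], [-0.002, -1.0, 0.0]]
wrist_force: [4.4, -4.8, -2.2]
gripper_width: 0.346
```

```bash
python3 look.py 2
```

```text
3.95 [0.5268 0.0912 0.1713] [ 4.39 -4.8  -2.15] 0.34586759500681263
[[-0.399, 0.0, -0.917], [0.917, -0.002, -0.399], [-0.002, -1.0, 0.0]] [ 27.26837855  16.65969481 -17.73569826   0.11403585 -55.63046648
 -93.78727489]
```

View pics/L2.png

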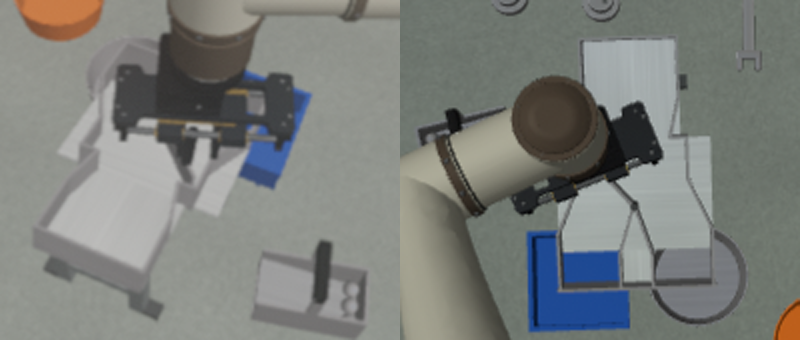

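Call:
{"op": "carry_out", "data": {"steps": [[[0.3,-0.7,0,0,0,0],[0.3,-0.7,3,0,0,0],[0.3,-0.7,8,0,0,0],[1,1,11,0,0,-0.03],[2,6,11,0,0,-0.06],[3,12,11,0,0,-0.1],[4,17,11,0,0,-0.127],[4.7,18.5,11,0,0,-0.127],[4.7,18.5,11,0,0,-0.127],[4.7,18.5,11,0,0,-0.127]]], "fingers": 0}}

```text
time_s: 5.3
tcp_pos: [0.5734, 0.2757, 0.2817]
ee_rot: [[-0.279, -0.0, -0.96], [0.96, -0.0, -0.279], [-0.0, -1.0, 0.001]]
wrist_force: [0.5, 0.5, -0.3]
gripper_width: 1.001
```

```bash
python3 look.py 3
```

```text
5.3 [0.5734 0.2757 0.2817] [ 0.49  0.52 -0.28] 1.0005482206788727
[[-0.279, -0.0, -0.96], [0.96, -0.0, -0.279], [-0.0, -1.0, 0.001]] [ 4.02213558e+01  2.17261834e+01  6.44063668e+00 -5.25619793e-03
 -7.47460419e+01 -1.14023654e+02]
```

View pics/L3.png

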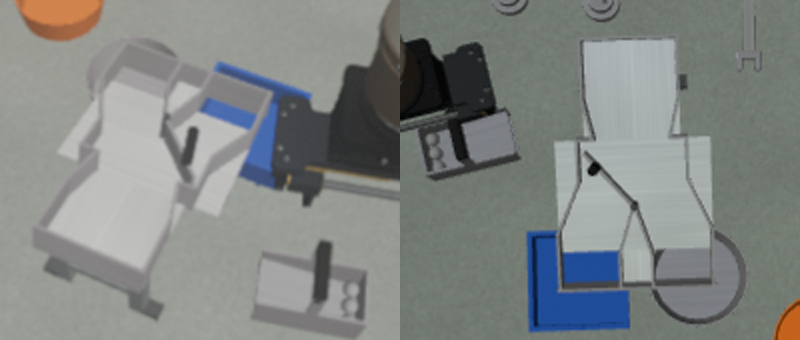

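Call:
{"op": "carry_out", "data": {"steps": [[[0,0,-5,0,0,0],[0,0,-10,0,0,0],[0,0,-14,0,0,0],[0,0,-17,0,0,0],[0,0,-18.1,0,0,0],[0,0,-18.1,0,0,0],[0,0,-18.1,0,0,0]]]}}

```text
time_s: 6.28
tcp_pos: [0.5746, 0.2774, 0.1024]
ee_rot: [[-0.28, 0.003, -0.96], [0.96, 0.002, -0.28], [0.001, -1.0, -0.003]]
wrist_force: [0.2, 0.9, 0.3]
gripper_width: 1.002
```

Call:
{"op": "carry_out", "data": {"steps": [[[0,0,0,0,0,0],[0,0,0,0,0,0],[0,0,0,0,0,0],[0,0,0,0,0,0],[0,0,0,0,0,0],[0,0,0,0,0,0],[0,0,0,0,0,0],[0,0,0,0,0,0]]], "fingers": 255}}

```text
time_s: 7.28
tcp_pos: [0.5737, 0.2768, 0.1006]
ee_rot: [[-0.28, -0.0, -0.96], [0.96, -0.001, -0.28], [-0.0, -1.0, 0.0]]
wrist_force: [1.1, 0.4, -1.9]
gripper_width: 0.175
```

```bash
python3 look.py 4
```

```text
7.275 [0.5737 0.2768 0.1006] [ 1.07  0.39 -1.93] 0.17467366327850056
[[-0.28, -0.0, -0.96], [0.96, -0.001, -0.28], [-0.0, -1.0, 0.0]] [ 4.02968113e+01  2.99616308e+01 -7.57319309e+00  2.76135866e-02
 -5.24842703e+01 -1.14051514e+02]
```

View pics/L4.png

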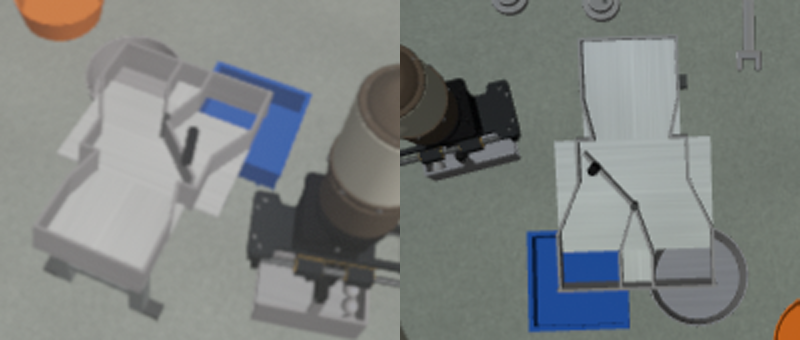

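Call:
{"op": "carry_out", "data": {"steps": [[[0,0,0.5,0,0,0],[0,0,1.5,0,0,0],[0,0,3,0,0,0],[0,0,5,0,0,0],[0,0,7,0,0,0],[0,0,9,0,0,0],[0,0,11,0,0,0],[0,0,13,0,0,0],[0,0,15,0,0,0],[0,0,17,0,0,0],[0,0,18.5,0,0,0],[0,0,19.3,0,0,0],[0,0,19.5,0,0,0],[0,0,19.5,0,0,0]]]}}

```text
time_s: 9.12
tcp_pos: [0.5733, 0.2769, 0.2949]
ee_rot: [[-0.28, -0.001, -0.96], [0.96, -0.001, -0.28], [-0.0, -1.0, 0.001]]
wrist_force: [-0.2, -0.9, -4.2]
gripper_width: 0.182
```

```bash
python3 look.py 5
```

```text
9.125 [0.5733 0.2769 0.2949] [-0.17 -0.87 -4.17] 0.18157809950476514
[[-0.28, -0.001, -0.96], [0.96, -0.001, -0.28], [-0.0, -1.0, 0.001]] [ 4.03092243e+01  2.14633831e+01  7.89697092e+00 -1.97785754e-02
 -7.65057893e+01 -1.14046642e+02]
```

View pics/L5.png

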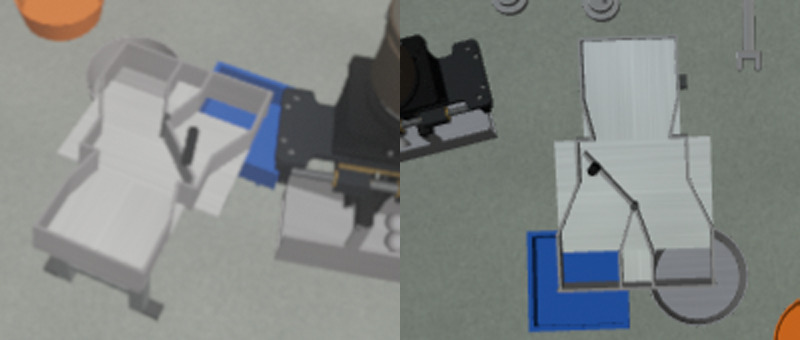

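Lifted level with the balls inside (right edge of the scene view). Next I carry it over the intake.

Call:
{"op": "carry_out", "data": {"steps": [[[0.1,-0.4,0,0,0,-0.01],[0.4,-1.2,0,0,0,-0.03],[0.8,-2.4,0,0,0,-0.06],[1.4,-4,0,0,0,-0.1],[2,-5.7,0,0,0,-0.14],[2.6,-7.4,0,0,0,-0.18],[3.2,-9.1,0,0,0,-0.22],[3.8,-10.8,0,0,0,-0.26],[4.4,-12.5,0,0,0,-0.3],[5,-14.2,0,0,0,-0.34],[5.5,-15.8,0,0,0,-0.38],[6,-17.3,0,0,0,-0.42],[6.4,-18.6,0,0,0,-0.45],[6.8,-19.7,0,0,0,-0.48],[7.1,-20.6,0,0,0,-0.51],[7.3,-21.3,0,0,0,-0.53],[7.5,-21.7,0,0,0,-0.54],[7.6,-21.9,0,0,0,-0.545],[7.6,-22,0,0,0,-0.545],[7.6,-22,0,0,0,-0.545]]]}}

```text
time_s: 11.72
tcp_pos: [0.6496, 0.0572, 0.2956]
ee_rot: [[0.258, -0.0, -0.966], [0.966, 0.0, 0.258], [0.0, -1.0, 0.0]]
wrist_force: [-0.5, 0.8, -4.2]
gripper_width: 0.179
```

```bash
python3 look.py 6
```

```text
11.725 [0.6496 0.0572 0.2956] [-0.47  0.85 -4.17] 0.17863128916343143
[[0.258, -0.0, -0.966], [0.966, 0.0, 0.258], [0.0, -1.0, 0.0]] [ 1.92158636e+01  2.29937142e+01  1.03144047e+01 -4.29759088e-03
 -7.73194231e+01 -1.24164988e+02]
```

View pics/L6.png

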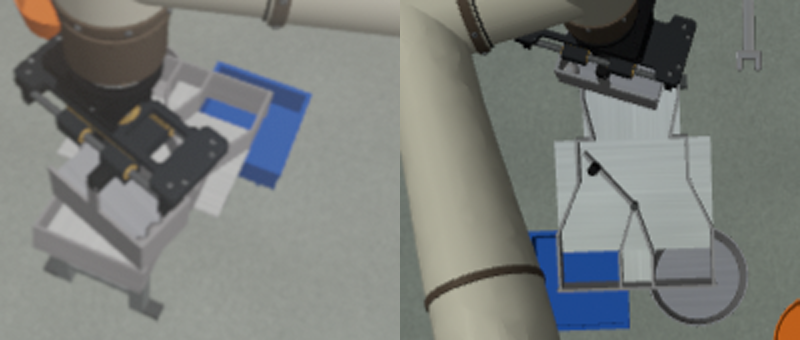

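Call:
{"op": "carry_out", "data": {"steps": [[[0,0,-0.2,0.04,-0.01,0],[0,0,-0.5,0.1,-0.027,0],[0,0,-0.8,0.16,-0.043,0],[0,0,-1,0.22,-0.059,0],[0,0,-1.2,0.27,-0.073,0],[0,0,-1.2,0.3,-0.081,0],[0,0,-1.2,0.3,-0.081,0]]]}}

```text
time_s: 12.7
tcp_pos: [0.6496, 0.0563, 0.2838]
ee_rot: [[0.247, 0.08, -0.966], [0.92, 0.295, 0.259], [0.306, -0.952, -0.001]]
wrist_force: [0.5, -0.3, -3.8]
gripper_width: 0.184
```

```bash
python3 look.py 7
```

```text
12.7 [0.6496 0.0563 0.2838] [ 0.48 -0.27 -3.75] 0.18437738276732601
[[0.247, 0.08, -0.966], [0.92, 0.295, 0.259], [0.306, -0.952, -0.001]] [  11.38471575   21.01893525   10.02227977  -16.75092305  -71.5744541
 -112.11196213]
```

View pics/L7.png

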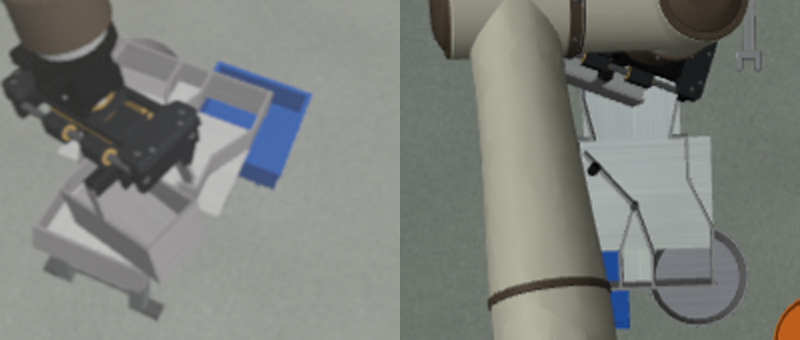

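Call:
{"op": "carry_out", "data": {"steps": [[[0,0,0,0.03,-0.008,0],[0,0,0,0.06,-0.016,0],[0,0,0,0.09,-0.024,0],[0,0,0,0.12,-0.032,0],[0,0,0,0.15,-0.04,0],[0,0,0,0.18,-0.048,0],[0,0,0,0.2,-0.054,0],[0,0,0,0.22,-0.059,0],[0,0,0,0.24,-0.065,0],[0,0,0,0.27,-0.073,0],[0,0,0,0.3,-0.081,0],[0,0,0,0.34,-0.092,0],[0,0,0,0.38,-0.102,0],[0,0,0,0.42,-0.113,0],[0,0,0,0.45,-0.121,0],[0,0,0,0.45,-0.121,0],[0,0,0,0.45,-0.121,0],[0,0,0,0.45,-0.121,0],[0,0,0,0.45,-0.121,0],[0,0,0,0.45,-0.121,0]]]}}

```text
time_s: 15.3
tcp_pos: [0.6496, 0.0572, 0.2836]
ee_rot: [[0.183, 0.182, -0.966], [0.689, 0.677, 0.259], [0.701, -0.713, -0.001]]
wrist_force: [-0.2, 0.2, -2.0]
gripper_width: 0.179
```

```bash
python3 look.py 8
```

```text
15.3 [0.6496 0.0572 0.2836] [-0.22  0.18 -2.03] 0.17902289329937035
[[0.183, 0.182, -0.966], [0.689, 0.677, 0.259], [0.701, -0.713, -0.001]] [ -2.75744781  21.8443497   10.81312074 -45.56305357 -73.5513243
 -90.78419139]
```

View pics/L8.png

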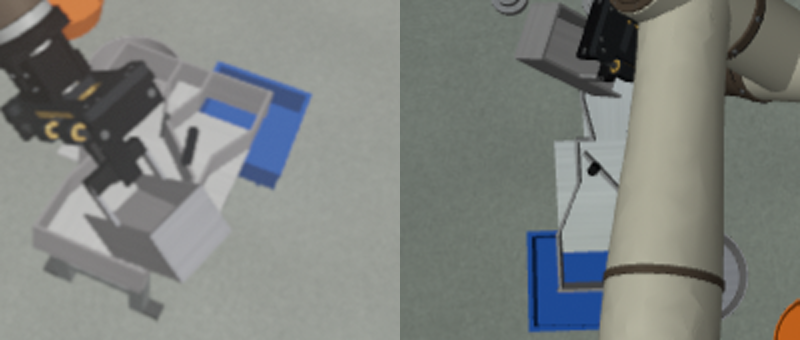

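Call:
{"op": "carry_out", "data": {"steps": [[[0,0,0.5,-0.1,0.027,0],[0,0,1,-0.2,0.054,0],[0,0,1.5,-0.3,0.081,0],[0,0,1.5,-0.4,0.108,0],[0,0,1.5,-0.5,0.135,0],[0,0,1.5,-0.6,0.161,0],[0,0,1.5,-0.7,0.188,0],[0,0,1.5,-0.75,0.202,0],[0,0,1.5,-0.75,0.202,0],[0,0,1.5,-0.75,0.202,0]]]}}

```text
time_s: 16.65
tcp_pos: [0.6495, 0.0571, 0.2986]
ee_rot: [[0.259, 0.0, -0.966], [0.966, 0.002, 0.259], [0.002, -1.0, 0.0]]
wrist_force: [-0.2, -0.6, -2.7]
gripper_width: 0.182
```

```bash
python3 look.py 9;  python3 - <<'E'
from h import *
d=pickle.load(open('c9.pkl','rb'))
crop(d['top'],230,180,330,270,5,'pics/t9.png')
E
```

```text
16.65 [0.6495 0.0571 0.2986] [-0.19 -0.65 -2.74] 0.18179078288340977
[[0.259, 0.0, -0.966], [0.966, 0.002, 0.259], [0.002, -1.0, 0.0]] [ 1.91692191e+01  2.29128877e+01  1.06410060e+01 -8.27493359e-02
 -7.76874099e+01 -1.24143503e+02]
```

View pics/L9.png

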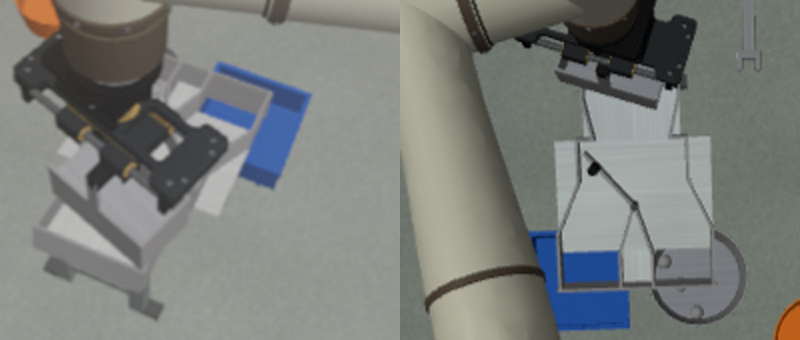

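View pics/t9.png

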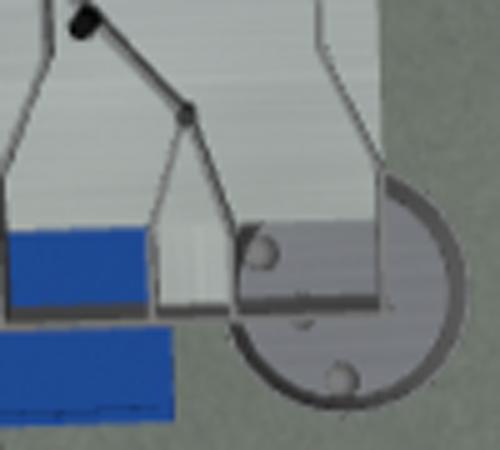

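Call:
{"op": "carry_out", "data": {"steps": [[[-0.5,1.5,0,0,0,0.04],[-1.4,4,0,0,0,0.1],[-2.4,7,0,0,0,0.17],[-3.4,10,0,0,0,0.25],[-4.4,13,0,0,0,0.33],[-5.4,16,0,0,0,0.41],[-6.4,18.6,0,0,0,0.47],[-7.1,20.6,0,0,0,0.52],[-7.5,21.7,0,0,0,0.545],[-7.6,22,-2,0,0,0.545],[-7.6,22,-5,0,0,0.545],[-7.6,22,-8.5,0,0,0.545],[-7.6,22,-12,0,0,0.545],[-7.6,22,-15,0,0,0.545],[-7.6,22,-17,0,0,0.545],[-7.6,22,-18.5,0,0,0.545],[-7.6,22,-19.2,0,0,0.545],[-7.6,22,-19.6,0,0,0.545],[-7.6,22,-19.7,0,0,0.545],[-7.6,22,-19.7,0,0,0.545]]]}}

```text
time_s: 19.25
tcp_pos: [0.5739, 0.2773, 0.1022]
ee_rot: [[-0.28, 0.001, -0.96], [0.96, 0.001, -0.28], [0.0, -1.0, -0.001]]
wrist_force: [-0.2, -0.3, -2.9]
gripper_width: 0.179
```

```bash
python3 look.py 10
```

```text
19.25 [0.5739 0.2773 0.1022] [-0.24 -0.34 -2.92] 0.17879312493591296
[[-0.28, 0.001, -0.96], [0.96, 0.001, -0.28], [0.0, -1.0, -0.001]] [ 4.03093282e+01  2.98639143e+01 -7.47986253e+00  1.01622077e-02
 -5.25868422e+01 -1.14051013e+02]
```

Still fully hanging (about -2.9 N), so I lower it a little more until it touches.

Call:
{"op": "carry_out", "data": {"steps": [[[0,0,-0.05,0,0,0],[0,0,-0.1,0,0,0],[0,0,-0.15,0,0,0],[0,0,-0.15,0,0,0],[0,0,-0.15,0,0,0]]]}}

```text
time_s: 19.98
tcp_pos: [0.5737, 0.2769, 0.1004]
ee_rot: [[-0.28, 0.0, -0.96], [0.96, -0.0, -0.28], [-0.0, -1.0, -0.0]]
wrist_force: [-0.3, -1.1, 0.5]
gripper_width: 0.18
```

Touching the bench. I release, let the fingers open, then go straight up.

Call:
{"op": "carry_out", "data": {"steps": [[[0,0,0,0,0,0],[0,0,0,0,0,0],[0,0,0,0,0,0],[0,0,0,0,0,0],[0,0,0,0,0,0],[0,0,0,0,0,0],[0,0,0,0,0,0]]], "fingers": 0}}

```text
time_s: 20.85
tcp_pos: [0.5736, 0.277, 0.1]
ee_rot: [[-0.28, -0.0, -0.96], [0.96, -0.0, -0.28], [-0.0, -1.0, 0.0]]
wrist_force: [-0.3, 0.2, 0.3]
gripper_width: 0.896
```

Call:
{"op": "carry_out", "data": {"steps": [[[0,0,1,0,0,0],[0,0,4,0,0,0],[0,0,9,0,0,0],[0,0,14,0,0,0],[0,0,18,0,0,0],[-4,4,20,0,0,0],[-8,8,20,0,0,0],[-12,12,20,0,0,0],[-12,12,20,0,0,0],[-12,12,20,0,0,0],[-12,12,20,0,0,0]]]}}

```text
time_s: 22.22
tcp_pos: [0.4544, 0.3962, 0.3002]
ee_rot: [[-0.278, 0.0, -0.96], [0.96, 0.0, -0.278], [-0.0, -1.0, -0.0]]
wrist_force: [0.4, 0.1, -0.2]
gripper_width: 1.001
```

```bash
python3 look.py 11;  python3 - <<'E'
from h import *
d=pickle.load(open('c11.pkl','rb'))
crop(d['top'],230,180,330,270,5,'pics/t11.png')
T=d['top']
q=lambda u,v:((u+.5)/5-.5+230,(v+.5)/5-.5+180)
c=atz(T,((597+.5)/4-.5+150,(555+.5)/4-.5+100),.05)[:2]
for b in[(262,252),(302,318),(342,378)]: print(np.linalg.norm(atz(T,q(*b),.012)[:2]-c))
E
```

```text
22.225 [0.4544 0.3962 0.3002] [ 0.37  0.06 -0.23] 1.0010109113910446
[[-0.278, 0.0, -0.96], [0.96, 0.0, -0.278], [-0.0, -1.0, -0.0]] [ 5.64655349e+01  1.78206481e+01  3.30516086e+00  9.83086796e-03
 -7.54768004e+01 -1.30298614e+02]
0.0543027983612217
0.028001584492634228
0.04776967844638857
```

View pics/L11.png

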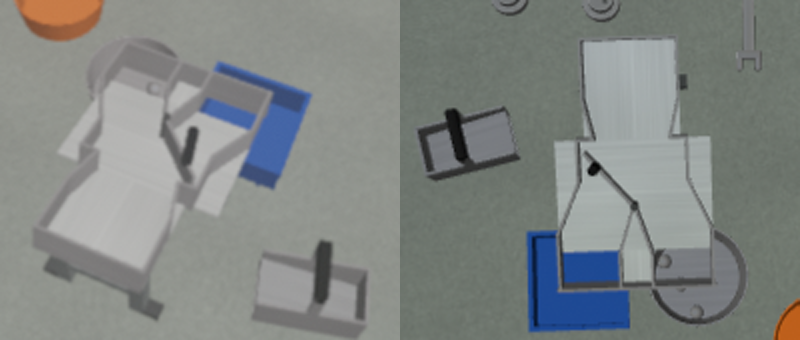

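View pics/t11.png

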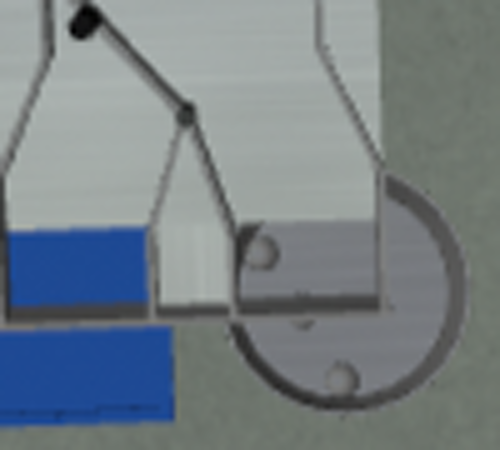

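```bash
python3 -c "
from station import ticket
print(ticket.finish_job())"
```

```text
the job is handed in; nothing more can be done
None
```

The job is done and handed in; the robot's clock read about 22 s of the 61 s allowed. The hand-in gave no verdict, so what follows rests on my own checks.

- **Flap:** I pushed it over to its stop on the crate side, where the contact force was about 6.5 N. In the last pictures it still lies there, shutting off the crate and opening the way to the round pan. I judged this from the pictures and did not measure its angle at the end.
- **Pour:** I carried the scoop level over the intake and tipped it slowly to about 0.78 rad.
- **Balls:** All three are in the round pan, about 54, 28 and 48 mm from its middle, and had not moved between two looks about 5 s apart. The 28 mm one is half hidden behind the chute wall in the top view, so its position is the least certain.
- **Scoop:** It is empty and upright on the bench where it stood at the start. I let go with the tool 100 mm up, which puts the handle's middle at about 105 mm.
- **Arm:** The gripper is open and clear of everything, with almost no force on the wrist.

No check failed or disagreed beyond the few millimetres of camera error.

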